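# Lock the oblong carrier into the watch bench clamp

### The arm

A 6-joint arm with a two-finger parallel gripper is mounted at the origin on the work surface. World frame = base frame: x ahead of the robot, y to its left, z up, the work surface at z = 0. Lengths are in m, angles in degrees, forces in N, time in s.
With the tool pointing down it reaches from about 0.4 to 0.825 m from the base axis. Payload 7 kg.
Tool frame: the origin (TCP) lies midway between the tips of the shut fingers; the grasp point (between the pads) lies 19 mm behind it; z points along the fingers, y is the line along which they close (so a half turn about z gives the same grasp; the last joint's range is limited). The gripper opens to 88 mm and grips with 3 to 60 N. Pads are 19 mm wide; open, the fingers measure 130 mm over their backs; the gripper's body (78 mm by 193 mm) begins 47 mm behind the grasp point.
Start: joints at [88.184, 20.546, 0.682, 0, -70.136, -16.507], TCP at [0.212, 0.641, 0.201] pointing down, gripper open.
Joint ranges: [-176.03, 176.03], [-82.01, 121.73], [-58.28, 71.71], [-173.87, 95.51], [-174.79, -0.11], [-173.66, 173.66]. Speed limits (degrees/s): [136.94, 136.94, 172.46, 180, 180, 180].

### API

Orientations are given as a 3x3 rotation matrix whose columns are the frame's x, y, z axes.
In Python, from rig import robot gives the robot as it stands. Calls block until the motion is done:
- robot.goto(position, orientation): joint-space move of the TCP to a pose.
- robot.servo_line(position, ori=None, speed=0.15): straight line of the TCP; ori=None keeps the orientation; speed is the mean speed in m/s.
- robot.movej(angles): joint-space move.
- robot.move_gripper(opening): opening from 0.0 (shut) to 1.0 (fully open); the grip force is fixed at half the most; returns when the fingers have stopped.
- robot.dwell(seconds).
- robot.ik(position, orientation): joint angles nearest the present ones, or None.
- robot.grab_frame(name): name is "side" or "top"; returns (picture, depth): 384x512x3 uint8, red, green, blue; 384x512 float32, m along the optical axis (not along the pixel's ray), 0 where there is no reading.
- robot.camera_info(name): a dict with "vfov" (degrees; the focal length in pixels is half the picture's height over the tangent of half this angle, whatever the lens; pixels are square), "cx", "cy" (the principal point, pixels), "view" (4x4, takes a point from world to camera coordinates). Camera axes: x right, y down, z forward; pixel columns grow to the right and rows downward; lengths in m; the calibration is good to about 2 mm. A picture is of the moment at which its call begins. camera_info takes no time and is no camera call.
A pose or a line that the arm cannot do raises robot.Unreachable and nothing moves.
- robot.job_done(): hands the job in; it is judged then, once.
Readings, each from a call of its own:
- robot.read_t(): time.
- robot.read_qpos(): joint angles.
- robot.read_qvel(): joint speeds.
- robot.read_effort(): joint torques, N m.
- robot.read_position(): TCP position.
- robot.read_tcp_rot(): TCP orientation.
- robot.read_force(): force on the tool from outside, world axes, zero at the start.
- robot.read_ft_torque(): the same for the moment, N m.
- robot.read_grip_width(): opening from 0.0 (shut) to 1.0 (fully open).
- robot.read_finger_force(): force on a finger pad.
Only numpy, scipy, OpenCV 4.12 (cv2) and the standard library are available. Lean on these libraries where they do the work, as an engineer would, in place of code of your own. Each camera call takes 0.05 s, during which the arm holds its last target. There are 200 camera calls.

### The job

Clamp the oblong carrier for the next watch job: first turn the clamp's collar by its lever right back to the open mark (the round pin), take the oblong carrier from the orange mat and press it into the recess until its slab is fully home and flush, then turn the collar until its lever lines up with the locked mark (the square bar), not past it. Leave the two other carriers and everything else on the bench where they are, and let go.

Things in the scene. Friction and masses are not known exactly. Their poses are not given: they have to be found in the camera images.
- clamp: Fixed carrier clamp: a round steel flange (radius 82 mm, 8 mm thick) on the bench with a 76 mm square block on it up to z = 30 mm. Origin: centre of the flange's underside, z up. Centred in the block's top is an oblong recess, 62 mm along the clamp's x, 31 mm along its y, rim chamfered 2 mm.
- recess (a point): Centre of the recess's mouth, 30 mm above the clamp's origin. The recess's floor is a stiff sinking pad, 8 mm below the mouth as found. It yields only to a push above 5 N, sinks 4 mm to a stop and stays down: a carrier is then flush, its underside 18 mm above the clamp's origin. A carrier merely laid in stands 4 mm proud and blocks the collar.
- collar (a joint): Angle (rad) of the captive collar that turns about the clamp's z axis on the block: 0 = open mark (hard stop), 1.2 = locked mark (no click, no stop), 1.6 = far stop; grows clockwise seen from above. Friction (0.12 N m) holds it where it is left. It is a flat steel ring, outer radius 47 mm, inner 37 mm, 32 to 37 mm above the clamp's origin.
- lip (a point): Middle of the inner edge of one of the collar's two inward lips (the other is diametrically across), 24 mm from the axis, 37 mm above the clamp's origin (lip top), at angle 1.2 - q from the clamp's x axis (anticlockwise positive); each spans about 0.65 rad. At q = 0 they leave the recess free; part way they stand over it; at 1.2 they cover its two ends, 2 mm above a flush carrier.
- lever (a point): Top centre of the collar's upright lever (the pointer), 56 mm from the axis, 68 mm above the clamp's origin, at angle 0.6 - q from the clamp's x axis (anticlockwise positive). A steel block 24 mm long radially, 10 mm thick (the width to grip), 36 mm high, rising from the collar.
- open_mark (a point): Top of the open mark: a round steel pin of 8 mm diameter standing on the flange, 76 mm from the axis at angle +0.6 from the clamp's x axis, top 34 mm above the clamp's origin.
- locked_mark (a point): Top of the locked mark: a square-edged steel bar, 10 mm radially by 6 mm wide, standing on the flange, 76 mm from the axis at angle -0.6 from the clamp's x axis, top 34 mm above the clamp's origin.
- oblong_carrier: Loose aluminium carrier, about 70 g, the one that fits the recess: an oblong slab 58 mm along x, 27 mm along y, 12 mm thick. Either way round fits. On its top face, centred, stands a grip rib 24 mm along x, 14 mm along y (the width to grip) and 36 mm high, so the whole is 48 mm high. Origin: centre of the underside; z up. It lies on the mat, at any yaw.
- square_carrier: Loose carrier with a 42 mm square slab, 12 mm thick; does not fit; leave it. On its top face, centred, stands a grip rib 24 mm along x, 14 mm along y (the width to grip) and 36 mm high, so the whole is 48 mm high. Origin: centre of the underside; z up. It lies on the mat, at any yaw.
- round_carrier: Loose carrier with a round slab of 44 mm diameter, 12 mm thick; does not fit; leave it. On its top face, centred, stands a grip rib 24 mm along x, 14 mm along y (the width to grip) and 36 mm high, so the whole is 48 mm high. Origin: centre of the underside; z up. It lies on the mat, at any yaw.
- mat: Fixed orange silicone mat block, 170 mm along x, 160 mm along y, 10 mm thick; origin at the centre of its underside. The three carriers lie on it.
- dish: Loose white ceramic dish, 84 mm across, 26 mm high; origin under its centre; leave it.
- oil_bottle: Loose upright amber bottle, 36 mm across, 100 mm high; origin under its centre; leave it.
- tweezer: Loose steel tweezer lying along its x, about 122 mm long, 12 mm wide, 7 mm high; origin under its middle; leave it.
- loupe: Loose black loupe, 36 mm across, 34 mm high; origin under its centre; leave it.
- driver: Loose small screwdriver lying along its x, 110 mm long; leave it.
- case_press: Fixed silver case press, base 130 x 100 mm, 235 mm high, beside the work; origin under its base's centre.
- rate_tester: Fixed grey tester box, 160 x 120 x 72 mm high, on the other side; origin under its centre.
Things that resemble listed ones, but are neither listed nor needed, are in the scene too. Leave any brown or pink look-alike of the clamp alone.

How it is judged (in metres and radians):
On the way, in this order (a step that is already met when the one before it is completed fails the run):
1. the collar is turned back to its open mark (below 0.12 rad) (value of joint collar below 0.12 rad), for 0.2 s.
2. the oblong carrier sits flush in the recess (z of oblong_carrier in the frame of clamp below 0.0195 m and horizontal distance between oblong_carrier and clamp below 0.004 m and angle between the x axis of oblong_carrier and the x axis of clamp, either way round below 0.12 rad and angle between oblong_carrier's own z axis and vertical below 0.06 rad), for 0.2 s.
At the end, for the whole second after the job is handed in: The oblong carrier is at rest in the recess, flush (underside no more than 19.5 mm above the clamp's origin, that is its slab within 1.5 mm of the block's top), centred within 4 mm, level and in line with it, and the collar stands within 0.1 rad of its locked mark (1.1 to 1.3 rad) (all of step 2 and value of joint collar between 1.1 and 1.3 rad and linear speed of oblong_carrier below 0.01 m/s); the robot touches nothing.
It fails at once if another carrier or any other loose thing on the bench is shifted by more than 15 mm or tipped over (distance of any of square_carrier, round_carrier, dish, oil_bottle, tweezer, loupe, driver from where it was at the start of the episode above 0.015 m or angle between oil_bottle's own z axis and vertical above 0.5 rad).
It also fails if it takes over 67 s, if anything falls off the work surface, if the arm or the gripper's body presses on something with over 40 N, if the wrist force passes 120 N, or if a joint passes its speed limit or range.

## Working session

There is one attempt and no reset: what is moved stays moved. The work goes in short steps, each a Python script; the robot and the scene stay as the last script left them, time stands still between calls to the robot, and variables do not carry over. Pictures are saved under pics/ and viewed, at most 10 in all, crops included, and the job is handed in when it is done.

```bash
mkdir -p pics; ls
python3 - <<'E'
from rig import robot
import cv2,numpy as np
for n in("top","side"):
    p,d=robot.grab_frame(n); np.savez(f"{n}0.npz",p=p,d=d)
    cv2.imwrite(f"pics/{n}0.png",cv2.resize(p[:,:,::-1],(800,600),interpolation=cv2.INTER_CUBIC))
    i=robot.camera_info(n); print(n,i, (d>0).mean())
print(robot.read_t(),robot.read_tcp_rot())
E
```

```text
pics
top {'vfov': 52.34576424786804, 'cx': 253.48347604467054, 'cy': 189.23891060045474, 'view': array([[-0.0243217 , -0.99947006,  0.0216347 , -0.01190541],
       [-0.99303177,  0.02165754, -0.11583976,  0.50375123],
       [ 0.11530982, -0.02430136, -0.99303227,  1.34420102],
       [ 0.        ,  0.        ,  0.        ,  1.        ]])} 0.9959818522135416
side {'vfov': 46.11065198732302, 'cx': 258.36897044505565, 'cy': 187.9781325569049, 'view': array([[ 0.98285948, -0.18392921,  0.01254117, -0.4824809 ],
       [-0.0903141 , -0.53968136, -0.83701098,  0.09977973],
       [ 0.16071901,  0.82153154, -0.54704235,  1.16494324],
       [ 0.        ,  0.        ,  0.        ,  1.        ]])} 0.9958140055338541
0.1 [[ 9.49266954e-01 -3.14471184e-01 -3.54337027e-04]
 [-3.14471363e-01 -9.49265889e-01 -1.42606400e-03]
 [ 1.12095982e-04  1.46514428e-03 -9.99998920e-01]]
```

View pics/top0.png

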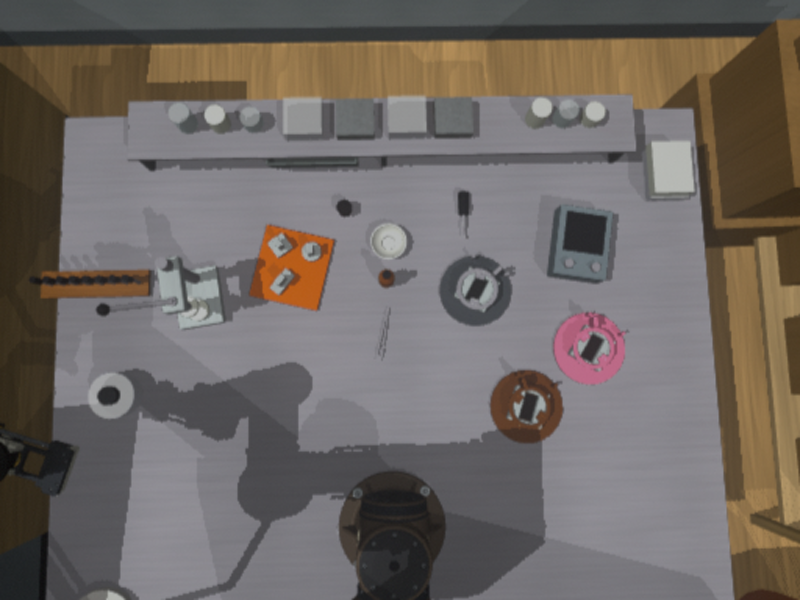

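View pics/side0.png

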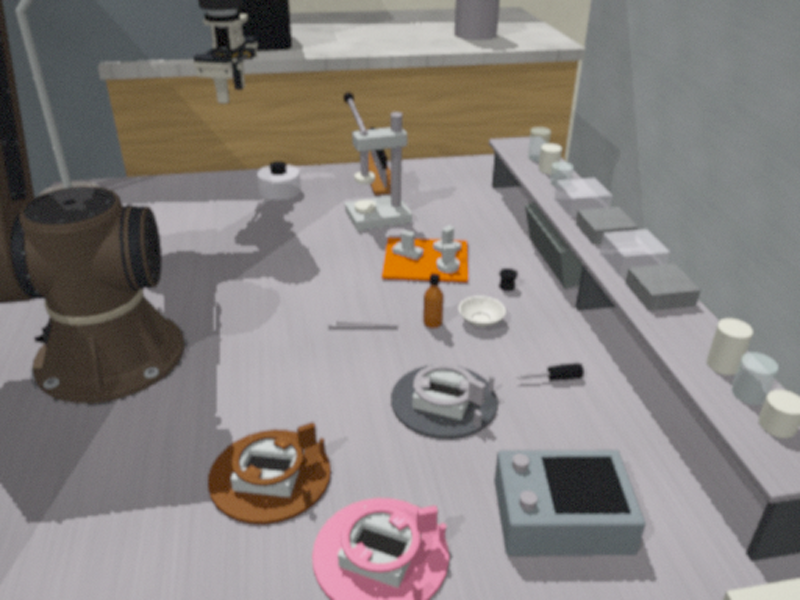

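Candidates: the clamp is the grey one at top-view (476,290). Its look-alikes are brown (527,405) and pink (590,347). The oblong carrier is the elongated slab at (282,281), and the others are square (280,243) and round (312,250). I'll check this in an enlarged montage.

```bash
cat > h.py <<'E'
import numpy as np,cv2
from rig import robot
def cam(n):
    i=robot.camera_info(n); f=192/np.tan(np.radians(i["vfov"]/2)); return f,i["cx"],i["cy"],np.array(i["view"])
def atz(n,u,v,z):
    f,cx,cy,V=cam(n); R,t=V[:3,:3],V[:3,3]; o=-R.T@t; d=R.T@np.array([(u-cx)/f,(v-cy)/f,1]); return o+d*(z-o[2])/d[2]
def cloud(n,d):
    f,cx,cy,V=cam(n); v,u=np.mgrid[:384,:512]
    P=np.stack([(u-cx)/f*d,(v-cy)/f*d,d],-1); return (P-V[:3,3])@V[:3,:3]
def proj(n,p):
    f,cx,cy,V=cam(n); q=V[:3,:3]@np.asarray(p,float)+V[:3,3]; return f*q[0]/q[2]+cx,f*q[1]/q[2]+cy
def tri(a,b):  # (u,v) top, (u,v) side
    A=[];B=[]
    for n,(u,v) in(("top",a),("side",b)):
        f,cx,cy,V=cam(n)
        for k,c in((0,(u-cx)/f),(1,(v-cy)/f)):
            r=V[k]-c*V[2]; A.append(r[:3]);B.append(-r[3])
    x,res,*_=np.linalg.lstsq(np.array(A),np.array(B),rcond=None); return x
E
python3 - <<'E'
import numpy as np,cv2
def crop(n,u,v,w,h,W,H):
    p=np.load(f"{n}0.npz")["p"][v:v+h,u:u+w,::-1]; return cv2.resize(p,(W,H),interpolation=cv2.INTER_CUBIC)
a=crop("top",275,157,64,48,400,300); b=crop("top",155,140,64,48,400,300)
c=crop("side",245,225,80,60,400,300); d=crop("side",240,140,64,48,400,300)
cv2.imwrite("pics/m1.png",np.vstack([np.hstack([a,b]),np.hstack([c,d])]))
E
```

```text
(no output)
```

View pics/m1.png

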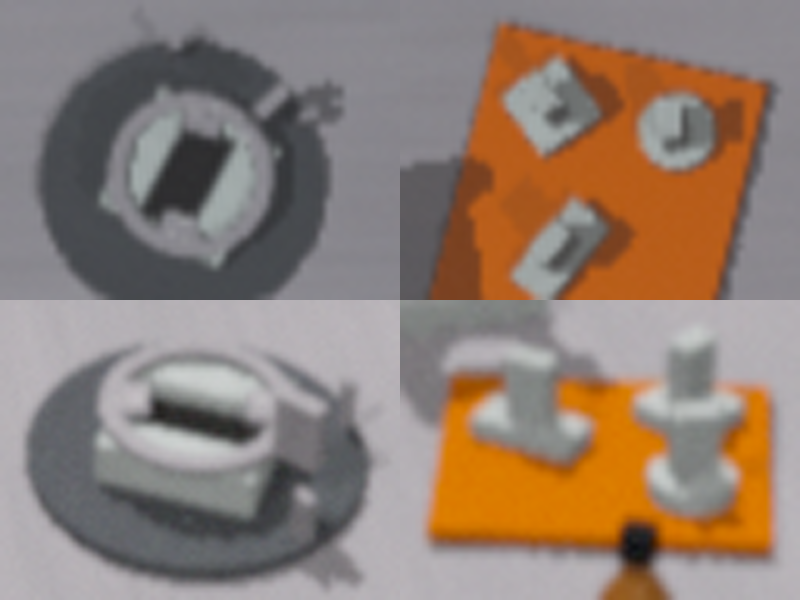

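The montage confirms both choices. The grey clamp's lever is at crop (275,95), near the locked mark at (320,100), and the open pin is at (190,45). The oblong carrier is at the lower left of the mat, crop (560,250). Next I'll get metric poses from depth.

```bash
cat > m.py <<'E'
from h import *
from scipy.optimize import least_squares
def circ(P,r0=None):
    f=lambda s:np.hypot(P[:,0]-s[0],P[:,1]-s[1])-s[2]
    return least_squares(f,[*P[:,:2].mean(0),.08],loss="soft_l1",f_scale=.001).x
c0=atz("top",(476)*.64,290*.64,.03)[:2]; o0=atz("top",282*.64,281*.64,.03)[:2]
for n in("top","side"):
    D=np.load(n+"0.npz");C=cloud(n,D["d"]); X=C.reshape(-1,3); print(n)
    r=np.hypot(*(X[:,:2]-c0).T); Q=X[r<.1]
    print("zhist",np.histogram(Q[:,2],bins=np.arange(-.004,.075,.004))[0])
    m=(Q[:,2]>.034)&(Q[:,2]<.041)
    ring=Q[m]; print("ring mid bbox",ring.min(0),ring.max(0),"bboxmid",(ring.min(0)+ring.max(0))/2,circ(ring),np.median(ring[:,2]))
    c=((ring.min(0)+ring.max(0))/2)[:2]
    L=Q[(Q[:,2]>.055)];
    if len(L): print("lever",len(L),L.min(0),L.max(0),L.mean(0),np.degrees(np.arctan2(*(L.mean(0)[:2]-c)[::-1])))
    T=L[L[:,2]>.062]; print("lever top",len(T),T.mean(0) if len(T) else 0)
    rr=np.hypot(*(Q[:,:2]-c0).T); M=Q[(Q[:,2]>.018)&(rr>.066)&(Q[:,2]<.045)]
    for p in M: print("  mark?",p.round(4),round(np.degrees(np.arctan2(p[1]-c[1],p[0]-c[0])),1),end="")
    print()
    r=np.hypot(*(X[:,:2]-o0).T); Q=X[r<.05]
    S=Q[(Q[:,2]>.017)&(Q[:,2]<.027)]; R=Q[Q[:,2]>.048]
    for k,s in(("slab",S),("rib",R)):
        if len(s)<4: print(k,len(s));continue
        u=cv2.minAreaRect((s[:,:2]*1000).astype(np.float32)); print(k,len(s),u,np.median(s[:,2]),s.mean(0))
E
python3 m.py
```

```text
top
zhist [371 390 488 385  76  34  68  82 114 128 117  24   2   0   0   2   4  12
   5]
ring mid bbox [ 0.46744758 -0.27705594  0.03401098] [ 0.59192084 -0.15903027  0.04084355] bboxmid [ 0.52968421 -0.21804311  0.03742727] [ 0.51482696 -0.20475976  0.0406812 ] 0.036708218223115416
lever 24 [ 0.54143003 -0.25769747  0.0585208 ] [ 0.56142676 -0.23615118  0.0727279 ] [ 0.55154251 -0.24671703  0.06581058] -52.681518395630874
lever top 22 [ 0.55230326 -0.24742292  0.06644672]
  mark? [ 0.5934 -0.1982  0.0296] 17.3  mark? [ 0.5919 -0.2006  0.0373] 15.7  mark? [ 0.5906 -0.1951  0.0257] 20.7  mark? [ 0.5888 -0.1972  0.0351] 19.4  mark? [ 0.5894 -0.2014  0.0312] 15.6  mark? [ 0.5879 -0.1994  0.0199] 17.8  mark? [ 0.548  -0.2702  0.0343] -70.6  mark? [ 0.5477 -0.2733  0.0364] -72.0  mark? [ 0.5477 -0.2771  0.0353] -73.0  mark? [ 0.5463 -0.2689  0.0225] -71.9  mark? [ 0.5448 -0.2705  0.0317] -73.9  mark? [ 0.5444 -0.2735  0.0344] -75.2
slab 83 ((538.735107421875, 232.3301239013672), (79.45008850097656, 56.65138244628906), 10.439699172973633) 0.02102647572227088 [0.54119679 0.23356216 0.020966
[... 2860 characters left out ...]
5464 -0.2727  0.0235] -73.0  mark? [ 0.5471 -0.2775  0.0278] -73.7  mark? [ 0.5501 -0.2757  0.0256] -70.5  mark? [ 0.5428 -0.2701  0.0187] -75.9  mark? [ 0.5446 -0.2717  0.0198] -74.5  mark? [ 0.5462 -0.2738  0.0215] -73.5  mark? [ 0.5478 -0.2761  0.0234] -72.7  mark? [ 0.5508 -0.2742  0.0212] -69.4  mark? [ 0.5443 -0.2732  0.0182] -75.2  mark? [ 0.5483 -0.2753  0.0195] -72.0
slab 81 ((542.955078125, 236.1815185546875), (30.995119094848633, 57.6004524230957), 53.18089294433594) 0.02119542421977504 [0.54219529 0.23094991 0.02122121]
rib 35 ((542.0348510742188, 236.35037231445312), (17.90243148803711, 24.749013900756836), 46.1317253112793) 0.05559499823955324 [0.5421848  0.23444689 0.05483963]
```

```bash
cat > fit.py <<'E'
from h import *
from scipy.optimize import least_squares
def box(P,c,h):
    q=np.abs(P-c)-h; return np.linalg.norm(np.maximum(q,0),axis=1)+np.minimum(q.max(1),0)
def cyl(P,r,z0,z1,c=(0,0)):
    q=np.c_[np.hypot(P[:,0]-c[0],P[:,1]-c[1])-r,np.abs(P[:,2]-(z0+z1)/2)-(z1-z0)/2]
    return np.linalg.norm(np.maximum(q,0),axis=1)+np.minimum(q.max(1),0)
def rot(P,a): c,s=np.cos(a),np.sin(a); return P@np.array([[c,s,0],[-s,c,0],[0,0,1]]).T  # into frame turned by a
def clamp(P,q):
    d=[cyl(P,.082,0,.008),np.maximum(box(P,[0,0,.019],[.038,.038,.011]),-box(P,[0,0,.03],[.031,.0155,.008])),
       np.maximum(cyl(P,.047,.032,.037),.037-np.hypot(P[:,0],P[:,1])),
       box(rot(P,.6-q),[.056,0,.05],[.012,.005,.018]),cyl(P,.004,.008,.034,(.076*np.cos(.6),.076*np.sin(.6))),
       box(rot(P,-.6),[.076,0,.021],[.005,.003,.013])]
    for k in(0,np.pi): 
        L=rot(P,1.2-q+k); a=np.arctan2(L[:,1],L[:,0]); d.append(np.maximum(np.maximum(cyl(P,.04,.032,.037),.024-np.hypot(P[:,0],P[:,1])),(np.abs(a)-.325)*.03))
    return np.min(d,0)
def carrier(P): return np.minimum(box(P,[0,0,.006],[.029,.0135,.006]),box(P,[0,0,.03],[.012,.007,.018]))
def pts(n,d,c,r,z0,z1):
    X=cloud(n,d).reshape(-1,3); m=(d.ravel()>0)&(np.hypot(*(X[:,:2]-c).T)<r)&(X[:,2]>z0)&(X[:,2]<z1); return X[m]
def fitclamp(P,x0):
    g=lambda s:clamp(rot(P-np.array([s[0],s[1],s[4]]),s[2]),s[3])
    r=least_squares(g,x0,loss="soft_l1",f_scale=.001,x_scale=[.01,.01,.1,.1,.01],diff_step=1e-4); return r.x,np.median(np.abs(g(r.x)))
def fitcar(P,x0):
    g=lambda s:carrier(rot(P-np.array([s[0],s[1],s[3]]),s[2]))
    r=least_squares(g,x0,loss="soft_l1",f_scale=.001,x_scale=[.01,.01,.1,.01],diff_step=1e-4); return r.x,np.median(np.abs(g(r.x)))
E
python3 - <<'E'
from fit import *
D={n:np.load(n+"0.npz")["d"] for n in("top","side")}
for ns in(["top"],["side"],["top","side"]):
    P=np.vstack([pts(n,D[n],[.515,-.205],.085,.004,.08) for n in ns]); print(ns,"clamp",fitclamp(P,[.515,-.204,-.53,1.,0]))
    P=np.vstack([pts(n,D[n],[.5425,.234],.034,.014,.065) for n in ns]); print("   car",fitcar(P,[.5425,.234,-.7,.01]))
E
```

```text
['top'] clamp (array([ 5.14887536e-01, -2.05460292e-01, -5.22158421e-01,  9.23256362e-01,
        2.58987917e-04]), np.float64(0.001513415760384395))
   car (array([ 0.54239302,  0.23500716, -0.66447143,  0.00950489]), np.float64(0.0016588035720184763))
['side'] clamp (array([ 5.14912116e-01, -2.02791311e-01, -5.28094594e-01,  9.28212776e-01,
       -4.88813371e-04]), np.float64(0.0008215237611314055))
   car (array([ 0.54281915,  0.23749813, -0.68055827,  0.00950589]), np.float64(0.0010398196822960634))
['top', 'side'] clamp (array([ 5.15003423e-01, -2.02982733e-01, -5.27512474e-01,  9.28155625e-01,
       -3.09947012e-04]), np.float64(0.0010209612546804416))
   car (array([ 0.54253665,  0.23667827, -0.67167408,  0.00951267]), np.float64(0.00137574644658053))
```

```bash
cat > mv.py <<'E'
from h import *
C=np.array([.5149,-.2041]); YAW=-.525; CAR=np.array([.5426,.2362]); CYAW=-.672
def R(a,s=1): # tool down, tool y along angle a
    y=np.array([np.cos(a),np.sin(a),0])*s; z=np.array([0,0,-1.]); return np.c_[np.cross(y,z),y,z]
def lever(q,z,r=.056,s=1):
    a=YAW+.6-q; return np.r_[C+r*np.array([np.cos(a),np.sin(a)]),z],R(a+np.pi/2,s)
def st(*a): print(*a,"t%.2f"%robot.read_t(),"p",robot.read_position().round(4),"F",np.round(robot.read_force(),1),"g%.3f"%robot.read_grip_width())
E
python3 - <<'E'
from mv import *
for s in(1,-1):
    for q in(1.3,.93,0,-.05):
        j=robot.ik(*lever(q,.045,s=s)); print(s,q,None if j is None else np.round(j,1))
    j=robot.ik(np.r_[CAR,.035],R(CYAW+np.pi/2,s));print("car",None if j is None else np.round(j,1))
    j=robot.ik(np.r_[C,.05],R(YAW+np.pi/2,s));print("place",None if j is None else np.round(j,1))
p=robot.read_position(); p[2]=.36
print(robot.ik(p,robot.read_tcp_rot()),robot.ik(*lever(.93,.36)),robot.ik(*lever(.93,.36,s=-1)))
E
```

```text
1 1.3 [  -6.8   21.1  -21.     0.   -47.8 -153.4]
1 0.93 [  -5.6   22.1  -19.5    0.   -48.4 -133.4]
1 0 [ -0.8  22.1 -19.4   0.  -48.5 -84.9]
1 -0.05 [ -0.5  22.  -19.6   0.  -48.4 -82.3]
car [  42.4   21.8  -21.7    0.   -46.6 -170.9]
place [  -1.4   17.7  -25.7    0.   -46.7 -118.7]
-1 1.3 [ -6.8  21.1 -21.    0.  -47.8  26.6]
-1 0.93 [ -5.6  22.1 -19.5   0.  -48.4  46.6]
-1 0 [ -0.8  22.1 -19.4   0.  -48.5  95.1]
-1 -0.05 [ -0.5  22.  -19.6   0.  -48.4  97.7]
car [ 42.4  21.8 -21.7   0.  -46.6   9.1]
place [ -1.4  17.7 -25.7   0.  -46.7  61.3]
[ 8.81830645e+01  1.77858518e+01  1.68284117e+01 -1.77032422e-02
 -8.91248700e+01 -1.65116897e+01] [  -5.55487958   10.541117      7.27582311    0.          -86.73470611
 -133.4330119 ] [ -5.55487958  10.541117     7.27582311   0.         -86.73470611
  46.5669881 ]
```

Run:
```python
from mv import *
p=robot.read_position(); p[2]=.36
robot.goto(p,robot.read_tcp_rot()); st("up")
robot.goto(*lever(.93,.25,s=-1)); st()
robot.servo_line(lever(.93,.046,s=-1)[0],speed=.15); st("down")
robot.move_gripper(0.0); st("grip")
for n in("side","top"):
    P,d=robot.grab_frame(n); np.savez(n+"1.npz",p=P,d=d)
a=cv2.resize(np.load("side1.npz")["p"][205:295,230:350,::-1],(800,600),interpolation=cv2.INTER_CUBIC)
cv2.imwrite("pics/g1.png",a)
```

```text
up t0.78 p [0.2119 0.6403 0.3604] F [-0.2 -0.5 -1.2] g0.999
t4.12 p [ 0.552  -0.2458  0.25  ] F [ 0.5 -0.2  0.1] g1.001
down t5.62 p [ 0.5523 -0.2465  0.0469] F [-0.1 -0.  -0.2] g1.002
grip t7.05 p [ 0.5516 -0.2463  0.046 ] F [-0.2 -0.7  0.4] g0.001
```

View pics/g1.png

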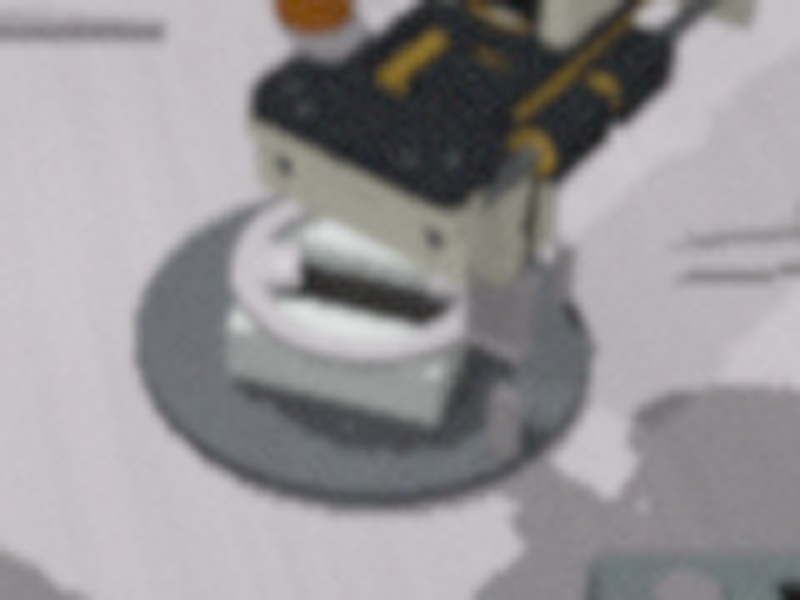

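Grip reads shut, though the lever at crop (500,300) should be between the fingers. I'll check before going on.

Run:
```python
from mv import *
from fit import *
st(); print(robot.read_finger_force(),robot.read_tcp_rot().round(3))
for n in("side","top"):
    d=np.load(n+"1.npz")["d"]; X=pts(n,d,[.552,-.2465],.05,.03,.12)
    print(n,proj(n,robot.read_position()),len(X))
    P=pts(n,d,C,.085,.004,.075); print(fitclamp(P,[.515,-.204,-.525,.93,0]))
    for z in np.arange(.03,.12,.01):
        Q=X[(X[:,2]>z)&(X[:,2]<z+.01)]
        if len(Q): print("z%.2f"%z,len(Q),Q.min(0).round(3),Q.max(0).round(3))
a=cv2.resize(np.load("top1.npz")["p"][150:210,265:345,::-1],(400,300),interpolation=cv2.INTER_CUBIC)
robot.move_gripper(1.0); st("open"); robot.servo_line(robot.read_position()+[0,0,.12])
P,d=robot.grab_frame("side"); b=cv2.resize(P[195:285,230:350,::-1],(400,300),interpolation=cv2.INTER_CUBIC)
cv2.imwrite("pics/g2.png",np.hstack([a,b]))
```

```text
t7.15 p [ 0.5516 -0.2463  0.046 ] F [-0.4  0.8  0.5] g0.002
0.0 [[ 0.656 -0.755  0.   ]
 [-0.755 -0.656  0.   ]
 [-0.    -0.    -1.   ]]
side (np.float64(304.7943216004195), np.float64(251.46515536372812)) 370
(array([ 5.15005486e-01, -2.02693355e-01, -5.26744302e-01,  9.30904287e-01,
       -6.15777580e-04]), np.float64(0.0008571031606318035))
z0.03 136 [ 0.503 -0.279  0.03 ] [ 0.561 -0.213  0.04 ]
z0.04 34 [ 0.541 -0.258  0.04 ] [ 0.56 -0.24  0.05]
z0.05 39 [ 0.541 -0.258  0.05 ] [ 0.562 -0.239  0.06 ]
z0.06 22 [ 0.543 -0.258  0.06 ] [ 0.561 -0.243  0.069]
z0.07 25 [ 0.539 -0.263  0.073] [ 0.569 -0.244  0.08 ]
z0.08 38 [ 0.539 -0.265  0.081] [ 0.569 -0.241  0.09 ]
z0.09 36 [ 0.538 -0.266  0.091] [ 0.568 -0.243  0.1  ]
z0.10 28 [ 0.537 -0.267  0.1  ] [ 0.563 -0.249  0.11 ]
z0.11 12 [ 0.542 -0.267  0.111] [ 0.553 -0.257  0.118]
top (np.float64(316.84221694929795), np.float64(173.61560953614944)) 111
(array([ 5.15844585e-01, -2.04552881e-01, -5.42530173e-01,  9.33543395e-01,
       -8.26626190e-05]), np.float64(0.0014036614068724147))
z0.03 96 [ 0.505 -0.251  0.03 ] [ 0.56  -0.197  0.04 ]
z0.04 12 [ 0.508 -0.25   0.04 ] [ 0.559 -0.199  0.047]
z0.05 1 [ 0.542 -0.242  0.054] [ 0.542 -0.242  0.054]
z0.09 1 [ 0.546 -0.24   0.099] [ 0.546 -0.24   0.099]
z0.10 1 [ 0.541 -0.242  0.105] [ 0.541 -0.242  0.105]
open t8.59 p [ 0.5517 -0.2464  0.046 ] F [ 1.  -0.6 -0.2] g1.003
```

View pics/g2.png

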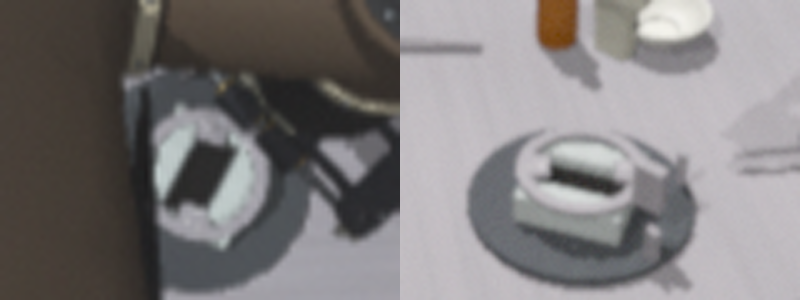

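The side view shows the fingers ending at z≈0.073, above the lever top at 0.068, with the TCP reported at 0.046. So the tips sit about 27 mm higher than the stated TCP. I'll measure that offset in free space.

Run:
```python
from mv import *
from fit import pts
robot.move_gripper(0.0); st("shut"); p=robot.read_position()
for n in("side","top"):
    P,d=robot.grab_frame(n); X=pts(n,d,p[:2],.09,.09,.5); print(n,proj(n,p))
    if n=="side":
        u,v=map(int,proj(n,p)); b=cv2.resize(P[v-55:v+20,u-50:u+50,::-1],(800,600),interpolation=cv2.INTER_CUBIC); cv2.imwrite("pics/g3.png",b); print("crop origin",u-50,v-55,"x8")
    for z in np.arange(.14,.27,.01):
        Q=X[(X[:,2]>z)&(X[:,2]<z+.01)]
        if len(Q): print("z%.2f"%z,len(Q),Q.min(0).round(3),Q.max(0).round(3))
print(robot.read_qpos().round(2),robot.ik(p,robot.read_tcp_rot()).round(2))
```

```text
shut t11.02 p [ 0.5517 -0.2464  0.166 ] F [ 0.7  0.5 -0.1] g0.005
side (np.float64(308.6857134758073), np.float64(208.62960328665227))
crop origin 258 153 x8
z0.19 39 [ 0.532 -0.263  0.192] [ 0.568 -0.245  0.2  ]
z0.20 52 [ 0.531 -0.264  0.2  ] [ 0.568 -0.244  0.21 ]
z0.21 48 [ 0.538 -0.265  0.21 ] [ 0.569 -0.243  0.22 ]
z0.22 47 [ 0.537 -0.266  0.221] [ 0.57  -0.242  0.23 ]
z0.23 27 [ 0.537 -0.269  0.23 ] [ 0.562 -0.248  0.239]
z0.24 8 [ 0.539 -0.268  0.24 ] [ 0.551 -0.259  0.243]
z0.25 22 [ 0.475 -0.314  0.257] [ 0.635 -0.196  0.26 ]
z0.26 179 [ 0.473 -0.328  0.26 ] [ 0.637 -0.198  0.27 ]
top (np.float64(323.7093756395486), np.float64(167.7713491470998))
z0.22 1 [ 0.544 -0.241  0.227] [ 0.544 -0.241  0.227]
z0.25 1 [ 0.502 -0.241  0.26 ] [ 0.502 -0.241  0.26 ]
z0.26 15 [ 0.501 -0.307  0.262] [ 0.564 -0.195  0.27 ]
[ -5.55  15.34 -11.47  -0.   -63.19  46.57] [ -5.56  15.34 -11.47  -0.   -63.19  46.57]
```

View pics/g3.png

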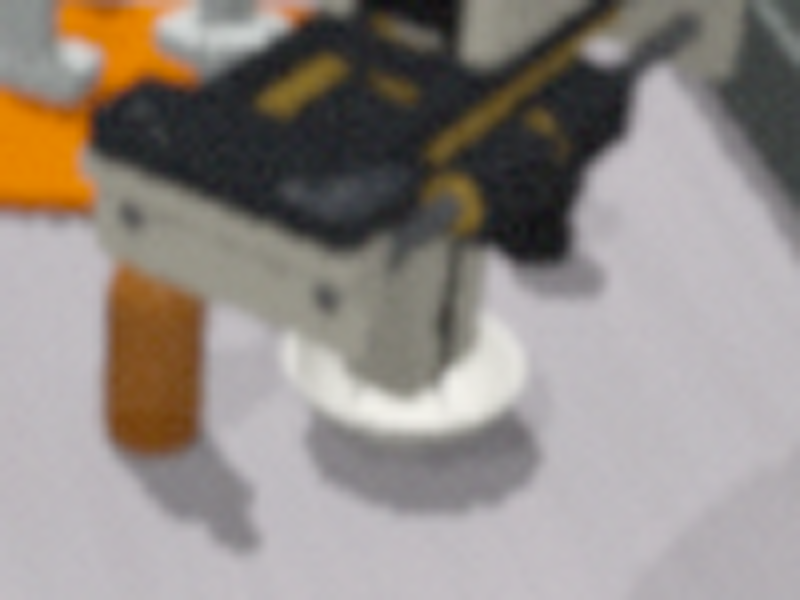

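Run:
```python
from mv import *
from fit import pts
p=robot.read_position(); Rm=robot.read_tcp_rot()
P,d=robot.grab_frame("side"); X=pts("side",d,p[:2],.09,.18,.27)
L=(X-p)@Rm
for z in np.arange(-.10,-.02,.006):
    Q=L[(L[:,2]>z)&(L[:,2]<z+.006)]
    if len(Q): print("z%.3f"%z,len(Q),(1e3*np.percentile(Q[:,:2],[2,25,50,75,98],axis=0)).round(1).T.tolist())
print(proj("side",p+[0,0,.026]))
```

```text
z-0.100 97 [[-16.0, 5.1, 27.9, 36.0, 37.4], [-81.2, -76.8, 18.2, 87.4, 89.7]]
z-0.094 32 [[-17.6, -4.9, 7.9, 24.2, 35.4], [-81.8, -80.3, 87.4, 88.3, 89.0]]
z-0.082 2 [[9.1, 9.1, 9.1, 9.1, 9.1], [12.1, 13.0, 13.9, 14.8, 15.6]]
z-0.076 15 [[5.2, 8.4, 9.1, 9.6, 10.0], [8.2, 11.8, 19.3, 21.3, 23.3]]
z-0.070 21 [[2.4, 6.3, 8.5, 9.5, 10.1], [-4.0, 7.1, 15.1, 20.2, 22.8]]
z-0.064 27 [[0.4, 7.4, 8.3, 9.1, 9.9], [-13.8, -4.0, 6.1, 17.9, 20.6]]
z-0.058 29 [[0.3, 6.2, 8.5, 9.0, 10.1], [-14.3, -4.6, 12.3, 17.7, 19.4]]
z-0.052 29 [[0.5, 6.1, 7.5, 8.8, 10.3], [-12.8, -4.0, 9.3, 16.1, 18.3]]
z-0.046 31 [[-0.1, 6.1, 8.1, 9.2, 9.9], [-13.3, -5.2, 8.0, 16.4, 17.6]]
z-0.040 29 [[-5.8, 3.3, 8.0, 8.9, 9.8], [-11.8, -2.3, 8.1, 16.1, 18.8]]
z-0.034 38 [[-11.5, -0.6, 6.9, 8.5, 9.5], [-13.8, 1.6, 15.2, 16.3, 17.6]]
z-0.028 3 [[-6.4, -2.2, 2.3, 4.5, 6.6], [-1.9, 5.4, 13.3, 14.1, 14.9]]
(np.float64(309.59114966983367), np.float64(198.55560064848157))
```

The fingers really end 26 mm above the reported TCP, and the lateral offset is about 0–2 mm. I'll subtract 26 mm from commanded z.

```bash
cat >> mv.py <<'E'
ZO=np.array([0,0,-.026])   # true tips sit 26 mm above the reported TCP
def line(p,ori=None,speed=.15): robot.servo_line(np.asarray(p)+ZO,ori,speed)
E
python3 - <<'E'
from mv import *
robot.move_gripper(0.7); 
p=lever(.93,.046,s=-1)[0]
line(p+[0,0,.03]); st(); line(p,speed=.08); st("down")
robot.move_gripper(0.0); st("grip"); print(robot.read_finger_force())
E
```

```text
t13.21 p [ 0.5523 -0.2466  0.0508] F [-0.4  0.3 -0. ] g0.703
down t13.73 p [ 0.5516 -0.2464  0.0199] F [-0.3 -0.5  1.7] g0.702
grip t14.60 p [ 0.5522 -0.2461  0.02  ] F [ 2.1  2.8 -0.5] g0.114
29.93819832801819
```

Run:
```python
from mv import *
for q in(.8,.65,.5,.35,.2,.1,.05,.02,0,-.02,-.04,-.06):
    p,o=lever(q,.046,s=-1); line(p,o,speed=.08); F=robot.read_force(); a=YAW+.6-q
    t=np.array([-np.sin(a),np.cos(a)]); r=np.array([np.cos(a),np.sin(a)])
    print(q,"tang %.1f rad %.1f"%(F[:2]@t,F[:2]@r),"t%.2f"%robot.read_t())
    if q<.06 and F[:2]@t<-18: break
robot.move_gripper(.5); st(); line(robot.read_position()-ZO+[0,0,.18],speed=.3)
for n in("side","top"):
    P,d=robot.grab_frame(n); np.savez(n+"2.npz",p=P,d=d)
```

```text
0.8 tang 5.1 rad 0.4 t14.88
0.65 tang 4.3 rad 1.4 t15.18
0.5 tang 4.1 rad 2.5 t15.48
0.35 tang 3.7 rad 4.0 t15.78
0.2 tang 3.2 rad 4.9 t16.08
0.1 tang 2.7 rad 5.0 t16.33
0.05 tang 1.7 rad 4.8 t16.58
0.02 tang 1.5 rad 5.8 t16.83
0 tang 2.6 rad 4.9 t17.08
-0.02 tang -2.1 rad 6.3 t17.33
-0.04 tang -7.7 rad 6.1 t17.58
-0.06 tang -13.7 rad 5.7 t17.83
t18.61 p [ 0.5704 -0.1965  0.02  ] F [0.5 0.4 0.6] g0.503
```

Run:
```python
from mv import *
from fit import *
A=[]
for n in("side","top"):
    D=np.load(n+"2.npz"); Q=pts(n,D["d"],C,.085,.004,.075); print(n,fitclamp(Q,[.515,-.203,-.525,0.05,0]))
    A.append(D["p"])
b=[cv2.resize(A[0][215:290,240:340,::-1],(400,300),interpolation=cv2.INTER_CUBIC),cv2.resize(A[1][155:215,265:345,::-1],(400,300),interpolation=cv2.INTER_CUBIC)]
cv2.imwrite("pics/g4.png",np.hstack(b))
```

```text
side (array([ 0.51492863, -0.20281894, -0.52726681, -0.00807061, -0.00057879]), np.float64(0.0008286617454919456))
top (array([ 5.14399304e-01, -2.04618291e-01, -4.94094269e-01,  3.36549474e-02,
        2.67217232e-04]), np.float64(0.00155203134877327))
```

View pics/g4.png

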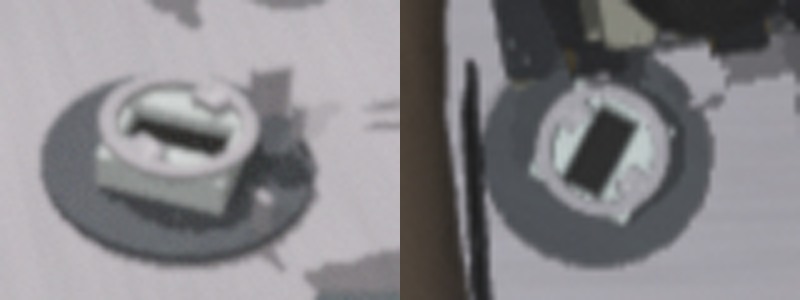

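The collar is at the open stop (fitted q≈0, force rise at the stop), with the lever beside the pin and the recess free. Now I'll pick the oblong carrier. I'll grip high so the fingers stay above the lips when it is flush.

```bash
sed -i 's/^C=np.array(\[.5149,-.2041\])/C=np.array([.5149,-.2043])/' mv.py
python3 - <<'E'
from mv import *
o=R(CYAW+np.pi/2,-1)
robot.goto(np.r_[CAR,.18]+ZO,o); st("above")
line(np.r_[CAR,.075],speed=.2); line(np.r_[CAR,.035],speed=.08); st("down")
robot.move_gripper(0.0); st("grip"); print(robot.read_finger_force())
line(np.r_[CAR,.15],speed=.15); st("lift")
for n in("side","top"):
    P,d=robot.grab_frame(n); np.savez(n+"3.npz",p=P,d=d)
u,v=map(int,proj("side",np.r_[CAR,.13])); P=np.load("side3.npz")["p"]
cv2.imwrite("pics/g5.png",cv2.resize(P[v-45:v+45,u-60:u+60,::-1],(800,600),interpolation=cv2.INTER_CUBIC))
E
```

```text
above t21.06 p [0.5428 0.2356 0.1539] F [-0.2 -0.1 -0.1] g0.501
down t22.38 p [0.5428 0.2364 0.0092] F [-0.4 -0.1 -1.1] g0.500
grip t22.98 p [0.5427 0.2363 0.0091] F [-0.5 -0.1  0.3] g0.161
29.99446302652359
lift t23.90 p [0.5419 0.2358 0.123 ] F [ 0.5 -0.4 -2.1] g0.162
```

View pics/g5.png

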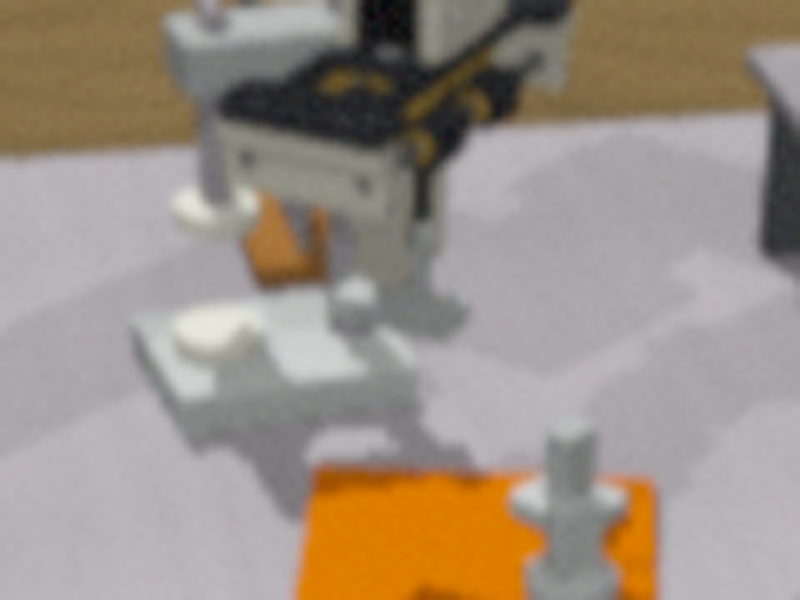

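The held carrier seems to overlap the press base around (340,340), so I'll fit it from depth.

Run:
```python
from mv import *
from fit import *
p=robot.read_position()-ZO; print(p)
for n in("side","top"):
    d=np.load(n+"3.npz")["d"]; X=pts(n,d,p[:2],.045,.10,.2)
    for z in np.arange(.10,.2,.008):
        Q=X[(X[:,2]>z)&(X[:,2]<z+.008)]
        if len(Q): print(n,"z%.3f"%z,len(Q),Q.min(0).round(3),Q.max(0).round(3))
    Q=X[X[:,2]<.145]
    if len(Q)>20: print(fitcar(Q,[p[0],p[1],CYAW,p[2]-.025]))
    print(n,"left on mat:",len(pts(n,d,CAR,.03,.018,.06)))
```

```text
[0.54189814 0.235717   0.1486616 ]
side z0.116 6 [0.515 0.213 0.123] [0.563 0.24  0.124]
side z0.124 47 [0.511 0.206 0.124] [0.571 0.243 0.132]
side z0.132 72 [0.511 0.205 0.132] [0.571 0.261 0.14 ]
side z0.140 14 [0.529 0.222 0.141] [0.553 0.236 0.147]
side z0.148 26 [0.519 0.212 0.148] [0.562 0.246 0.156]
side z0.156 37 [0.518 0.211 0.156] [0.562 0.248 0.164]
side z0.164 39 [0.517 0.212 0.164] [0.562 0.248 0.172]
side z0.172 28 [0.517 0.21  0.172] [0.561 0.247 0.18 ]
side z0.180 27 [0.517 0.209 0.18 ] [0.561 0.247 0.188]
side z0.188 17 [0.532 0.208 0.188] [0.564 0.248 0.196]
side z0.196 4 [0.532 0.208 0.196] [0.54  0.22  0.199]
(array([ 0.54071672,  0.2356513 , -0.65230135,  0.1236349 ]), np.float64(0.0010278981589197517))
side left on mat: 0
top left on mat: 0
```

Run:
```python
from mv import *
C[:]=[.5155,-.2036]
o=R(YAW+np.pi/2,-1)
robot.goto(np.r_[C,.19]+ZO,o); st("above")
line(np.r_[C,.075],speed=.2); line(np.r_[C,.058],speed=.05); st()
for z in(.055,.053,.051,.049):
    line(np.r_[C,z],speed=.03); st("z%.3f"%z)
    if robot.read_force()[2]>20: break
```

```text
above t25.62 p [ 0.5158 -0.203   0.1639] F [ 0.4  1.4 -0.2] g0.158
t26.84 p [ 0.5154 -0.2037  0.0319] F [ 0.7  0.4 -0.3] g0.154
z0.055 t27.09 p [ 0.5154 -0.2036  0.0289] F [-0.4 -0.  -0.4] g0.156
z0.053 t27.34 p [ 0.5154 -0.2036  0.0269] F [-0.5 -0.5 -0.9] g0.153
z0.051 t27.59 p [ 0.5154 -0.2036  0.0249] F [-0.9  0.2 -1. ] g0.158
z0.049 t27.84 p [ 0.5154 -0.2036  0.0229] F [ 0.7 -0.4 -0.6] g0.157
```

It entered without contact. Pressing down now.

Run:
```python
from mv import *
C[:]=[.5155,-.2036]
for z in(.048,.047,.046,.045,.044,.043,.042,.041,.040,.039):
    line(np.r_[C,z],speed=.02); st("z%.3f"%z)
    if robot.read_force()[2]>25: break
for n in("side",):
    P,d=robot.grab_frame(n); np.savez(n+"4.npz",p=P,d=d)
from fit import *
Q=pts("side",d,C,.036,.0,.038); print(len(Q),np.histogram(Q[:,2],np.arange(.01,.04,.002)))
```

```text
z0.048 t28.09 p [ 0.5154 -0.2036  0.0219] F [-0.1  0.  -0.6] g0.157
z0.047 t28.34 p [ 0.5156 -0.2036  0.021 ] F [-0.4 -0.2 -0.9] g0.160
z0.046 t28.59 p [ 0.5157 -0.2036  0.0202] F [0.1 0.2 3. ] g0.162
z0.045 t28.84 p [ 0.5156 -0.2036  0.0191] F [-1.   1.2  2.7] g0.155
z0.044 t29.09 p [ 0.5156 -0.2036  0.018 ] F [ 1.2 -0.4  3. ] g0.157
z0.043 t29.34 p [ 0.5156 -0.2036  0.017 ] F [0.2 1.2 3.2] g0.153
z0.042 t29.59 p [ 0.5157 -0.2037  0.0169] F [-3.6  0.9 13.4] g0.155
z0.041 t29.84 p [ 0.5159 -0.2037  0.0168] F [-6.2  4.  21.6] g0.157
z0.040 t30.09 p [ 0.5162 -0.2038  0.0166] F [-7.5  5.6 29.3] g0.158
248 (array([  0,   1,   1,   0,   2,   1,   2,  11,  37, 100,  39,   8,  17,
        27]), array([0.01 , 0.012, 0.014, 0.016, 0.018, 0.02 , 0.022, 0.024, 0.026,
       0.028, 0.03 , 0.032, 0.034, 0.036, 0.038]))
```

The pad yielded at about 4 N with constant force over 4 mm, then hit the hard stop, so it is flush. Releasing and checking.

Run:
```python
from mv import *
from fit import *
C[:]=[.5155,-.2036]
line(np.r_[C,.0425],speed=.02); robot.move_gripper(.5); st("rel")
line(np.r_[C,.2],speed=.3); p,o=lever(-.02,.2,s=-1); 
robot.goto(p+ZO+[.0,.14,.0],o); st()
A=[]
for n in("side","top"):
    P,d=robot.grab_frame(n); A.append(P)
    Q=pts(n,d,C,.085,.004,.075)
    f=lambda s:np.minimum(clamp(rot(Q-np.array([s[0],s[1],s[4]]),s[2]),s[3]),carrier(rot(Q-np.array([s[5],s[6],s[7]+s[4]]),s[8])))
    r=least_squares(f,[.515,-.203,-.525,0,0,.515,-.203,.018,-.525],loss="soft_l1",f_scale=.001,x_scale=[.01,.01,.1,.1,.01,.01,.01,.01,.1],diff_step=1e-4); print(n,r.x.round(4))
b=[cv2.resize(A[0][215:290,240:340,::-1],(400,300),interpolation=cv2.INTER_CUBIC),cv2.resize(A[1][155:215,265:345,::-1],(400,300),interpolation=cv2.INTER_CUBIC)]
cv2.imwrite("pics/g6.png",np.hstack(b))
```

```text
rel t31.14 p [ 0.5155 -0.2036  0.0165] F [-0.1 -0.6  1. ] g0.500
t32.48 p [ 0.5706 -0.0577  0.1725] F [-1.  -0.9 -0. ] g0.500
side [ 5.149e-01 -2.027e-01 -5.256e-01 -2.800e-03 -5.000e-04  5.148e-01
 -2.031e-01  1.780e-02 -5.157e-01]
top [ 5.154e-01 -2.053e-01 -5.145e-01  8.600e-03  1.000e-04  5.153e-01
 -2.050e-01  1.820e-02 -6.431e-01]
```

View pics/g6.png

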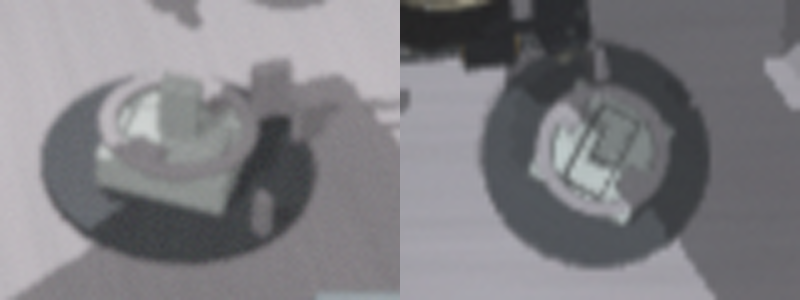

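The carrier is flush (underside 18 mm), in line, and the collar is open. Now locking.

Run:
```python
from mv import *
from fit import *
C[:]=[.5153,-.2038]
p,o=lever(0,.2,s=-1); robot.goto(p+ZO,o); p[2]=.07; line(p,speed=.2); p[2]=.046; line(p,speed=.08); st("down")
robot.move_gripper(0.0); st("grip")
for q in np.r_[np.arange(.1,1.15,.1),1.15,1.2]:
    p,o=lever(q,.046,s=-1); line(p,o,speed=.08)
    F=robot.read_force()
    if np.linalg.norm(F)>25: print("force",q,F); break
st("turned"); robot.move_gripper(.35); st("rel")
p=robot.read_position()-ZO; p[2]=.22; line(p,speed=.3)
robot.goto(np.array([.45,.02,.22])+ZO,o); st()
A=[]
for n in("side","top"):
    P,d=robot.grab_frame(n); A.append(P)
    Q=pts(n,d,C,.085,.004,.075)
    f=lambda s:np.minimum(clamp(rot(Q-np.array([s[0],s[1],s[4]]),s[2]),s[3]),carrier(rot(Q-np.array([s[5],s[6],s[7]+s[4]]),s[8])))
    r=least_squares(f,[.515,-.203,-.525,1.2,0,.515,-.203,.018,-.525],loss="soft_l1",f_scale=.001,x_scale=[.01,.01,.1,.1,.01,.01,.01,.01,.1],diff_step=1e-4); print(n,r.x.round(4))
b=[cv2.resize(A[0][215:290,240:340,::-1],(400,300),interpolation=cv2.INTER_CUBIC),cv2.resize(A[1][155:215,265:345,::-1],(400,300),interpolation=cv2.INTER_CUBIC)]
cv2.imwrite("pics/g7.png",np.hstack(b))
```

```text
down t34.46 p [ 0.5711 -0.1997  0.02  ] F [0.3 0.  0.1] g0.500
grip t35.11 p [ 0.5712 -0.1996  0.0201] F [0.3 1.1 1.3] g0.109
turned t38.36 p [ 0.5399 -0.2534  0.02  ] F [-0.7  7.3  5.4] g0.109
rel t38.97 p [ 0.5394 -0.2544  0.02  ] F [ 0.1  0.8 -0.2] g0.348
t40.81 p [0.4503 0.0196 0.1937] F [-0.1 -0.4  0.5] g0.348
side [ 5.1460e-01 -2.0270e-01 -5.2670e-01  1.1967e+00 -5.0000e-04  5.1490e-01
 -2.0290e-01  1.7700e-02 -5.3320e-01]
top [ 5.155e-01 -2.037e-01 -5.390e-01  1.214e+00  4.000e-04  5.142e-01
 -2.058e-01  1.770e-02 -6.224e-01]
```

View pics/g7.png

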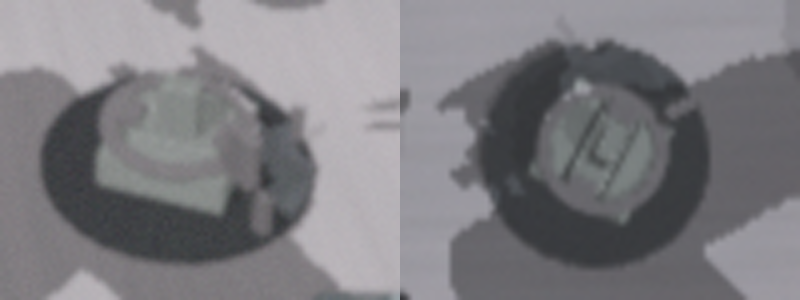

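The lever lines up with the square bar (fitted q about 1.20 from both cameras). The carrier is flush and the robot is clear, so I'm handing in.

```bash
python3 -c "
from rig import robot
print(robot.job_done(),robot.read_t())"
```

```text
the job is handed in; nothing more can be done
the job is handed in; nothing more can be done
```

The oblong carrier is clamped and the job is handed in at about 41 s of the 67 s: slab flush (underside about 18 mm above the clamp's origin), collar at about 1.20 rad on the locked mark, gripper clear, and no contact seen with anything else; no verdict came back.

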